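Line up the soap-maker's bottles by height beside the scale

TASK

Get the blending board ready: stand the four white bottles upright on the four cork pads, one centred on each pad, in order of height, with the shortest on the pad next to the scale and the tallest at the far end. Do not tip any bottle over, and leave the amber jar where it is.

Things in the scene. Friction and masses are not known exactly. Their poses are not given: they have to be found in the camera images.
- bottle_s: the shortest of four white round bottles with a blue band: 85 mm tall overall, 40 mm across the body, topped by a straight black cap 28 mm across and 30 mm tall (included in the height) with a shoulder just under it that slopes out to the full body width over 16 mm; stands upright and loose on the table; 60 g, give or take a quarter. Origin at the centre of its underside, z along its axis (up)
- bottle_m: the second shortest of four white round bottles with a blue band: 110 mm tall overall, 44 mm across the body, topped by a straight black cap 28 mm across and 30 mm tall (included in the height) with a shoulder just under it that slopes out to the full body width over 16 mm; stands upright and loose on the table; 110 g, give or take a quarter. Origin at the centre of its underside, z along its axis (up)
- bottle_l: the second tallest of four white round bottles with a blue band: 135 mm tall overall, 50 mm across the body, topped by a straight black cap 28 mm across and 30 mm tall (included in the height) with a shoulder just under it that slopes out to the full body width over 16 mm; stands upright and loose on the table; 170 g, give or take a quarter. Origin at the centre of its underside, z along its axis (up)
- bottle_xl: the tallest of four white round bottles with a blue band: 160 mm tall overall, 56 mm across the body, topped by a straight black cap 28 mm across and 30 mm tall (included in the height) with a shoulder just under it that slopes out to the full body width over 16 mm; stands upright and loose on the table; 270 g, give or take a quarter. Origin at the centre of its underside, z along its axis (up)
- pad_1: one of four identical round cork pads, 66 mm across and 3 mm thick, fixed in a straight row 85 mm apart on a white board 360 x 110 x 12 mm (an end pad; the row runs pad_1, pad_2, pad_3, pad_4). Origin at the centre of its underside, 12 mm above the table, so its top is 15 mm above the table; y points along the row from pad_4 to pad_1, z up
- pad_2: one of four identical round cork pads, 66 mm across and 3 mm thick, fixed in a straight row 85 mm apart on a white board 360 x 110 x 12 mm (an inner pad; the row runs pad_1, pad_2, pad_3, pad_4). Origin at the centre of its underside, 12 mm above the table, so its top is 15 mm above the table; y points along the row from pad_4 to pad_1, z up
- pad_3: one of four identical round cork pads, 66 mm across and 3 mm thick, fixed in a straight row 85 mm apart on a white board 360 x 110 x 12 mm (an inner pad; the row runs pad_1, pad_2, pad_3, pad_4). Origin at the centre of its underside, 12 mm above the table, so its top is 15 mm above the table; y points along the row from pad_4 to pad_1, z up
- pad_4: one of four identical round cork pads, 66 mm across and 3 mm thick, fixed in a straight row 85 mm apart on a white board 360 x 110 x 12 mm (an end pad; the row runs pad_1, pad_2, pad_3, pad_4). Origin at the centre of its underside, 12 mm above the table, so its top is 15 mm above the table; y points along the row from pad_4 to pad_1, z up
- scale: fixed grey bench scale, 140 x 150 mm and 44 mm tall, with a round steel pan and a small dark green display, at one end of the white board (which end varies; at the other end stands a fixed white round lidded tub, 122 mm across and 76 mm tall). Its centre is about 140 mm from the nearest pad's centre. Origin at the centre of its underside
- jar: bystander to be left where it is: squat amber jar with a yellow lid, 62 mm across and 64 mm tall, 180 g, loose on the table among the bottles, upright. Origin at the centre of its underside
There are look-alikes about, which are no part of the job. What is shaped like the bottle_m but green or red is not meant.

How it is judged:
At the end, for the whole second after the job is handed in: Counted from the pad next to the scale, the pads carry the shortest, second shortest, second tallest and tallest bottle; each stands on its pad within 14 mm of the pad's centre, upright within 0.1 rad, released and at rest (((horizontal distance between scale and pad_1 below 0.22 m and horizontal distance between bottle_s and pad_1 below 0.014 m and z of bottle_s in the frame of pad_1 between 0.0005 and 0.007 m and horizontal distance between bottle_m and pad_2 below 0.014 m and z of bottle_m in the frame of pad_2 between 0.0005 and 0.007 m and horizontal distance between bottle_l and pad_3 below 0.014 m and z of bottle_l in the frame of pad_3 between 0.0005 and 0.007 m and horizontal distance between bottle_xl and pad_4 below 0.014 m and z of bottle_xl in the frame of pad_4 between 0.0005 and 0.007 m) or (horizontal distance between scale and pad_4 below 0.22 m and horizontal distance between bottle_s and pad_4 below 0.014 m and z of bottle_s in the frame of pad_4 between 0.0005 and 0.007 m and horizontal distance between bottle_m and pad_3 below 0.014 m and z of bottle_m in the frame of pad_3 between 0.0005 and 0.007 m and horizontal distance between bottle_l and pad_2 below 0.014 m and z of bottle_l in the frame of pad_2 between 0.0005 and 0.007 m and horizontal distance between bottle_xl and pad_1 below 0.014 m and z of bottle_xl in the frame of pad_1 between 0.0005 and 0.007 m)) and angle between each of bottle_s, bottle_m, bottle_l, bottle_xl's own z axis and vertical below 0.1 rad and linear speed of each of bottle_s, bottle_m, bottle_l, bottle_xl below 0.02 m/s and angular speed of each of bottle_s, bottle_m, bottle_l, bottle_xl below 0.2 rad/s); the robot touches nothing.
It fails at once if a white bottle was tipped over (angle between any of bottle_s, bottle_m, bottle_l, bottle_xl's own z axis and vertical above 0.6 rad).
It fails at once if the amber jar was pushed away or taken (more than 30 mm) (distance of jar from where it was at the start of the episode above 0.03 m).
It fails at once if the amber jar was knocked over (angle between jar's own z axis and vertical above 0.6 rad).
It also fails if it takes over 112 s, if anything falls off the work surface, if the arm or the gripper's body presses on something with over 40 N, if the wrist force passes 120 N, or if a joint passes its speed limit or range.

ROBOT

A 6-joint arm with a two-finger parallel gripper is mounted at the origin on the work surface. World frame = base frame: x ahead of the robot, y to its left, z up, the work surface at z = 0. Lengths are in m, angles in rad, forces in N, time in s.
With the tool pointing down it reaches from about 0.15 to 0.775 m from the base axis. Payload 6.1 kg.
Tool frame: the origin (TCP) lies midway between the tips of the shut fingers; the grasp point (between the pads) lies 19 mm behind it; y points along the fingers, z is the direction in which the jaws open and shut, and the axes are right-handed (so a half turn about y gives the same grasp; the last joint's range is limited). The gripper opens to 85 mm and grips with 20 to 120 N. Pads are 22 mm wide; open, the fingers measure 114 mm over their backs; the gripper's body (76 mm by 85 mm) begins 54 mm behind the grasp point. The pads swing forward as they close: fully open they stand 13 mm farther back than shut.
Start: joints at [-1.131, 0.126, -0.04, 1.405, 0, 1.571], TCP at [0.224, -0.475, 0.204] pointing down, gripper open.
Joint ranges: [-2.72, 2.72], [-0.95, 1.95], [-1.27, 1.35], [-1.78, 2.02], [-1.46, 1.47], [-3.14, 3.14]. Speed limits (rad/s): [2.39, 2.39, 3.01, 3.14, 3.14, 3.14].

INTERFACE

Orientations are given as a 3x3 rotation matrix whose columns are the frame's x, y, z axes.
In Python, from cell import manip, cams, job gives the robot as it stands.
- The arm moves only by the tool drive_tool, never from a script. Its argument "commands" is a list of rows, each a list of 3 entries, a list of its own where there are three numbers: the shift along the tool's x, y, z in m, then the turn about the tool's y in degrees, then the finger opening in m, from 0 to 0.0854. A call has 1 to 8 rows; each row shifts and turns the commanded pose from where the row before left it, along the tool's axes as they then stand; what a row does not reach is not made up. A row lasts 1/8 s, in which the tool goes at most 62.5 mm and 10.7 degrees, less where a joint would pass 70% of its speed; a pose out of reach is approached as far as the arm can. A call with a gripper value outside its range is refused whole. The fingers move at their own pace and stop on an object; "grip_force" is the grip in N (left out, the last holds). Time passes only in rows, so rows that do not move let the fingers close. It gives the time, the measured TCP pose, the force and the opening at its end, in the units of the state.
- manip.sense(): the state, without advancing time (a new reading comes with each control period).
- cams.camera(name): name is "scene" or "side" or "wrist"; returns the picture (420x560x3 uint8, red, green, blue); there is no depth.
- cams.camera_model(name): a dict with "mtx" (3x3 intrinsics, pixels), "k1" (the pictures are not rectified: a ray, as slopes to the right and down, at radius r is drawn at 1 + k1 r^2 times it, then the intrinsics apply), "R" (3x3) and "t" (3): a world point X has camera coordinates R X + t; the wrist camera has in their place "mount" (4x4, takes a point from camera to tool coordinates, whose origin is the TCP and whose axes are the tool frame's). Camera axes: x right, y down, z forward; pixel columns grow to the right and rows downward; lengths in m; the calibration is good to about 2 mm. A picture is of the moment at which its call begins: read the wrist's pose just before it. camera_model takes no time and is no camera call.
- job.finish_job(): hands the job in, once; it reports no verdict.
The state is a dict: "time_s": time; "joints": joint angles; "qvel": joint speeds; "joint_torque": joint torques, N m; "tool_pos": TCP position; "tcp_rot": TCP orientation; "ft_force": force on the tool from outside, world axes, zero at the start; "wrist_torque": the same for the moment, N m; "width": finger opening in m.
Only numpy, scipy, OpenCV 4.12 (cv2) and the standard library are available. Lean on these libraries where they do the work, as an engineer would, in place of code of your own. Each camera call takes 0.05 s, during which the arm holds its last target.

## Working session

There is one attempt and no reset: what is moved stays moved. The work goes in short steps, Python scripts to look and compute and a tool call to move; the robot and the scene stay as the last step left them, time stands still between calls to the robot, and variables do not carry over. Pictures are saved under pics/ and viewed, and the job is handed in when it is done.

Besides the shell and the picture viewer there is one more tool, called by a JSON object that holds its "op" and its "data". drive_tool: Moves the arm, as the interface text tells. Its arguments: {"type":"object","properties":{"commands":{"type":"array"},"grip_force":{"type":"number"}},"required":["commands"]}

```bash
mkdir -p pics; ls
python3 - <<'E'
from cell import manip,cams,job
import cv2
for n in("scene","side"):
    cv2.imwrite(f"pics/{n}0.png",cams.camera(n)[:,:,::-1])
s=manip.sense();print(s)
for n in("scene","side","wrist"):print(n,cams.camera_model(n))
E
```

```text
pics
{'time_s': 0.1, 'joints': array([-1.13099072e+00,  1.26293930e-01, -4.05070666e-02,  1.40538956e+00,
       -3.47898147e-05,  1.57078303e+00]), 'qvel': array([-0.0007384 ,  0.0006111 ,  0.00268917, -0.00053087,  0.00093774,
       -0.00012325]), 'joint_torque': array([ 2.67731171e-03, -4.36909711e+01,  3.53602910e+01,  1.38420408e-02,
        1.95778748e-04,  1.82573001e-05]), 'tool_pos': array([ 0.22334359, -0.47467704,  0.20361985]), 'tcp_rot': array([[-9.04828764e-01, -6.25092323e-04,  4.25775196e-01],
       [-4.25775653e-01,  1.24673711e-03, -9.04827906e-01],
       [ 3.47712394e-05, -9.99999027e-01, -1.39423269e-03]]), 'ft_force': array([-1.23121803,  0.9077675 , -0.85294333]), 'wrist_torque': array([-0.05937179, -0.05361204, -0.01851373]), 'width': 0.08535697363461418}
scene {'mtx': array([[396.13948563,   0.        , 280.00662209],
       [  0.        , 396.13948563, 216.90236006],
       [  0.        ,   0.        ,   1.        ]]), 'k1': -0.10293853448007638, 'R': array([[-0.34913429,  0.93693533,  0.01604468],
       [ 0.60599427,  0.23880806, -0.75877642],
       [-0
[... 374 characters left out ...]
e-01,  5.34753196e-01, -7.46870828e-01],
       [ 4.44756705e-01, -6.00006643e-01, -6.64968797e-01]]), 't': array([0.44046323, 0.22124789, 0.80030442])}
wrist {'mtx': array([[375.0209177 ,   0.        , 284.21003043],
       [  0.        , 375.0209177 , 206.34346355],
       [  0.        ,   0.        ,   1.        ]]), 'k1': -0.07553281843586185, 'mount': array([[ 8.70997335e-04,  9.46429214e-01,  3.22910179e-01,
        -8.36496825e-02],
       [ 8.36007926e-04, -3.22910878e-01,  9.46429007e-01,
        -1.69609557e-01],
       [ 9.99999271e-01, -5.54381674e-04, -1.07247684e-03,
        -8.90951377e-05],
       [ 0.00000000e+00,  0.00000000e+00,  0.00000000e+00,
         1.00000000e+00]])}
```

View pics/scene0.png

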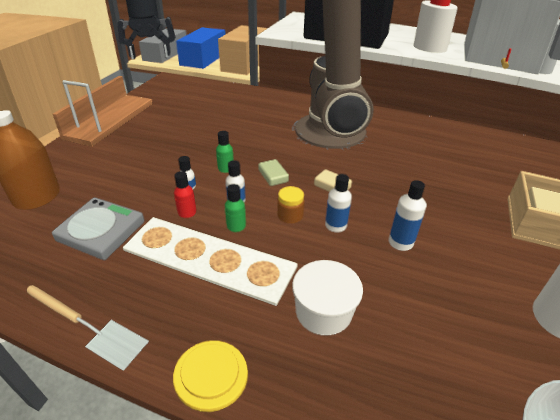

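View pics/side0.png

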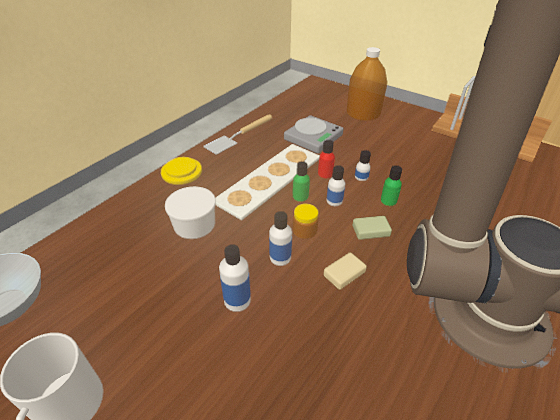

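Run:
```python
import cv2
a=cv2.imread("pics/scene0.png")[120:300,120:300]
cv2.imwrite("pics/c1.png",cv2.resize(a,(720,720),interpolation=cv2.INTER_CUBIC)[:600] if 0 else cv2.resize(a,(594,594),interpolation=cv2.INTER_CUBIC))
a=cv2.imread("pics/scene0.png")[165:300,260:440]
cv2.imwrite("pics/c2.png",cv2.resize(a,(720,540),interpolation=cv2.INTER_CUBIC))
a=cv2.imread("pics/side0.png")[130:320,210:410]
cv2.imwrite("pics/c3.png",cv2.resize(a,(600,570),interpolation=cv2.INTER_CUBIC))
```

```text
(no output)
```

View pics/c1.png

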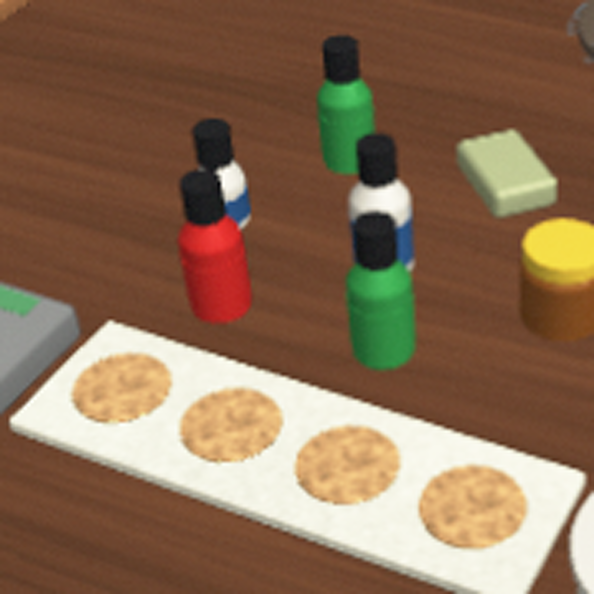

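View pics/c2.png

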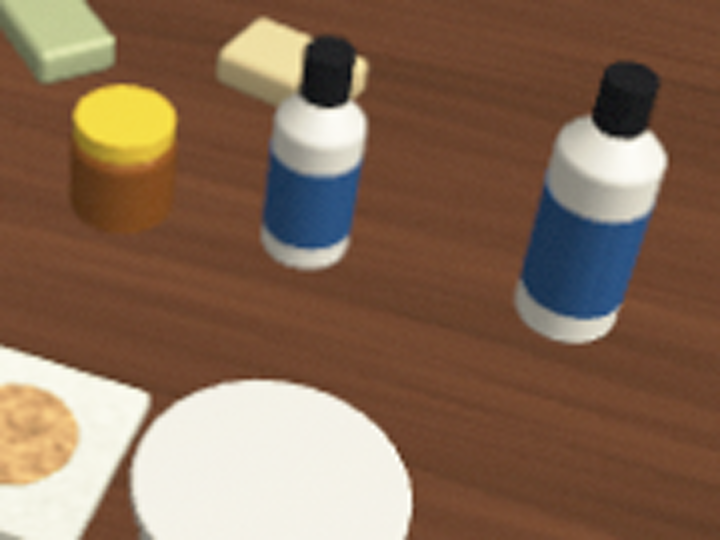

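View pics/c3.png

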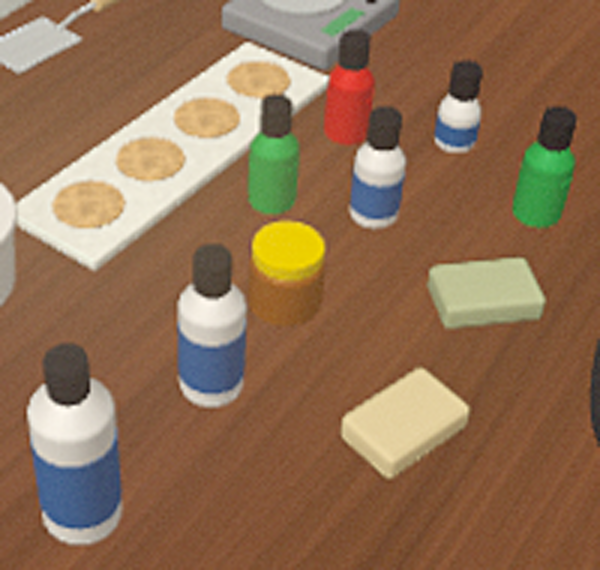

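```bash
cat > h.py <<'E'
from cell import manip,cams,job
import numpy as np,cv2
def ray(n,uv,state=None):
    c=cams.camera_model(n)
    p=cv2.undistortPoints(np.array([[uv]],float),c["mtx"],np.array([c["k1"],0,0,0.]))[0,0]
    d=np.array([p[0],p[1],1.])
    if n=="wrist":
        M=c["mount"];R=state["tcp_rot"]
        return R@M[:3,3]+state["tool_pos"],R@(M[:3,:3]@d)
    return -c["R"].T@c["t"],c["R"].T@d
def onz(n,uv,z,state=None):
    o,d=ray(n,uv,state);return (o+d*(z-o[2])/d[2])[:2]
def proj(n,X,state=None):
    c=cams.camera_model(n);X=np.atleast_2d(np.array(X,float))
    if n=="wrist":
        M=c["mount"];x=(X-state["tool_pos"])@state["tcp_rot"];x=(x-M[:3,3])@M[:3,:3]
    else: x=X@c["R"].T+c["t"]
    s=x[:,:2]/x[:,2:];r2=(s**2).sum(1,keepdims=True)
    s=s*(1+c["k1"]*r2);m=c["mtx"]
    return s*[m[0,0],m[1,1]]+[m[0,2],m[1,2]]
E
python3 - <<'E'
from h import *
P=dict(s=(.085,(184.5,159.4),(365.3,153.3)),m=(.11,(234.2,164.2),(338.7,168.7)),l=(.135,(342.8,177),(280.7,214.7)),xl=(.16,(417.8,183.5),(232.7,247.7)),
red=(.11,(181.2,175.5),(328.3,142.7)),gn=(.11,(234.2,187.9),(302.3,164.3)),gf=(.11,(223.3,134.2),(396,168.7)),jar=(.064,(291.3,193.3),(306.3,213.3)),
pa=(.015,(157,237.3),(296.3,156)),pb=(.015,(190,248.5),(279,169)),pc=(.015,(225.5,260.6),(260.3,182.7)),pd=(.015,(263.3,273.3),(239.7,198)))
for k,(z,a,b) in P.items():
    A=onz("scene",a,z);B=onz("side",b,z);print(k,A.round(4),B.round(4),((A+B)/2).round(4),np.linalg.norm((A+B)/2).round(3))
E
```

```text
s [ 0.4363 -0.2589] [ 0.4306 -0.2609] [ 0.4335 -0.2599] 0.505
m [ 0.4456 -0.1184] [ 0.439  -0.1215] [ 0.4423 -0.1199] 0.458
l [0.4395 0.1307] [0.4404 0.1274] [0.44  0.129] 0.459
xl [0.4409 0.2804] [0.4432 0.2751] [0.4421 0.2778] 0.522
red [ 0.529  -0.2075] [ 0.5229 -0.2111] [ 0.526  -0.2093] 0.566
gn [ 0.5279 -0.0791] [ 0.5239 -0.0825] [ 0.5259 -0.0808] 0.532
gf [ 0.3292 -0.205 ] [ 0.3219 -0.2082] [ 0.3255 -0.2066] 0.386
jar [0.4435 0.0205] [0.4389 0.0244] [0.4412 0.0224] 0.442
pa [ 0.6377 -0.2186] [ 0.6338 -0.2223] [ 0.6358 -0.2205] 0.673
pb [ 0.641  -0.1342] [ 0.6367 -0.1361] [ 0.6388 -0.1352] 0.653
pc [ 0.6446 -0.0494] [ 0.6405 -0.052 ] [ 0.6426 -0.0507] 0.645
pd [0.6481 0.0351] [0.6438 0.0334] [0.646  0.0343] 0.647
```

{"op": "drive_tool", "data": {"commands": [[[0,0,0],-10.5,0.06],[[0,0,0],-10.5,0.06],[[0,0,0],-10.5,0.06],[[0,0,0],-10.5,0.06],[[0,0,0],-10.5,0.06],[[0,0,0],-10.5,0.06],[[0,0,0],-1.8,0.06]], "grip_force": 70}}

```text
time_s: 0.98
tool_pos: [0.2234, -0.4748, 0.2039]
tcp_rot: [[-0.0, -0.0, 1.0], [-1.0, 0.001, -0.0], [-0.001, -1.0, -0.0]]
ft_force: [0.7, -0.3, -0.4]
width: 0.0602
```

{"op": "drive_tool", "data": {"commands": [[[-0.036,0,0.035],0,0.06],[[-0.036,0,0.035],0,0.06],[[-0.036,0,0.035],0,0.06],[[-0.036,0,0.035],0,0.06],[[-0.036,0,0.035],0,0.06],[[-0.035,0,0.035],0,0.06],[[0,0,0],0,0.06]]}}

```text
time_s: 1.85
tool_pos: [0.4352, -0.2578, 0.2039]
tcp_rot: [[0.002, -0.0, 1.0], [-1.0, 0.001, 0.002], [-0.001, -1.0, -0.0]]
ft_force: [-0.5, -0.2, 0.2]
width: 0.0597
```

Run:
```python
from h import *
s=manip.sense();im=cams.camera("wrist")
cv2.imwrite("pics/w1.png",im[:,:,::-1]);print(s["tool_pos"],s["joints"])
print(proj("wrist",[[.4335,-.26,.085],[.4335,-.26,0],[.526,-.2093,.11],s["tool_pos"]],s).round(1))
```

```text
[ 0.43520435 -0.25783272  0.2038916 ] [-5.35086479e-01  9.00026799e-02 -8.07422525e-02  1.40060185e+00
  3.82564880e-04  1.03347997e+00]
[[281.9 191.6]
 [282.4 167.8]
 [413.1 133. ]
 [283.9 255.1]]
```

View pics/w1.png

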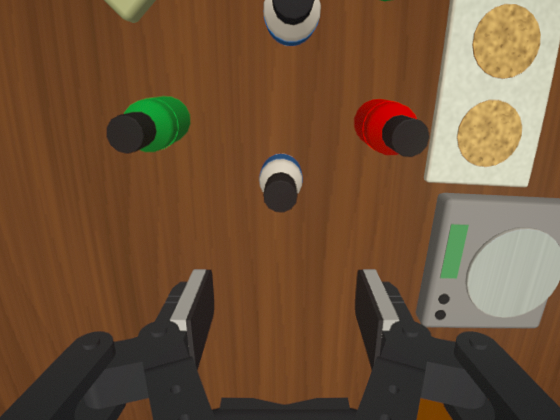

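Run:
```python
from h import *
s=manip.sense()
for n,uv,z in [("s",(280.5,193),.085),("red",(405,136),.11),("pa",(490,132),.015),("pb",(507,41),.015),("m",(293,3),.11)]:print(n,onz("wrist",uv,z,s).round(4))
```

```text
s [ 0.4313 -0.2623]
red [ 0.5194 -0.2127]
pa [ 0.6339 -0.2212]
pb [ 0.6378 -0.1378]
m [ 0.4399 -0.1278]
```

{"op": "drive_tool", "data": {"commands": [[[0.003,0.025,-0.003],0,0.06],[[0,0.03,0],0,0.06],[[0,0.03,0],0,0.06],[[0,0.03,0],0,0.06],[[0,0.02,0],0,0.06],[[0,0.012,0],0,0.06],[[0,0,0],0,0.02],[[0,0,0],0,0.02]]}}

```text
time_s: 2.9
tool_pos: [0.4308, -0.2636, 0.0582]
tcp_rot: [[-0.001, 0.001, 1.0], [-1.0, -0.001, -0.001], [0.001, -1.0, 0.001]]
ft_force: [-0.7, 0.7, 0.3]
width: 0.0242
```

{"op": "drive_tool", "data": {"commands": [[[0,0,0],0,0.02],[[0,0,0],0,0.02],[[0,0,0],0,0.02]]}}

```text
time_s: 3.28
tool_pos: [0.4311, -0.2634, 0.0581]
tcp_rot: [[0.0, 0.001, 1.0], [-1.0, -0.001, 0.0], [0.001, -1.0, 0.001]]
ft_force: [-0.3, 0.1, 4.7]
width: 0.0204
```

```bash
cat > look.py <<'E'
from h import *
import sys
k=sys.argv[1]
a=[]
s=manip.sense();a.append(cams.camera("wrist"));b=cams.camera("side");
np.set_printoptions(suppress=True,precision=4)
print(s["time_s"],s["tool_pos"],s["width"],s["ft_force"])
cv2.imwrite(f"pics/{k}.png",cv2.resize(np.hstack([a[0],b]),(800,300),interpolation=cv2.INTER_AREA)[:,:,::-1])
cv2.imwrite(f"pics/{k}_w.png",a[0][:,:,::-1]);cv2.imwrite(f"pics/{k}_s.png",b[:,:,::-1])
E
python3 look.py l1
```

```text
3.275 [ 0.4311 -0.2634  0.0581] 0.0203889418663793 [-0.3244  0.1456  4.7265]
```

View pics/l1.png

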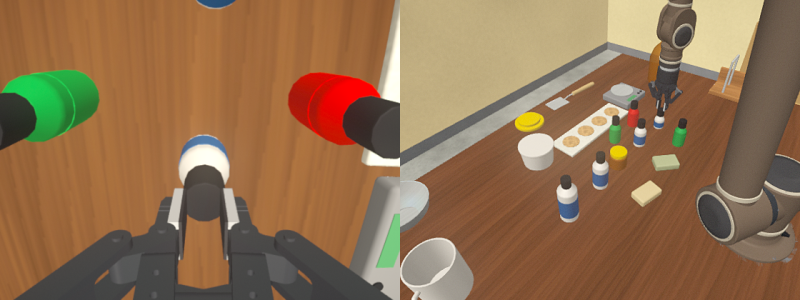

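Run:
```python
from h import *
s=manip.sense()
im=cv2.imread("pics/l1_w.png")[160:390,170:400]
cv2.imwrite("pics/c4.png",cv2.resize(im,(600,600),interpolation=cv2.INTER_CUBIC))
print(proj("wrist",[[.4311,-.2634,.085],[.4311,-.24,.085],s["tool_pos"]],s))
```

```text
[[283.92338744 282.66570116]
 [283.85991775 232.90392852]
 [283.85712446 255.08785814]]
```

View pics/c4.png

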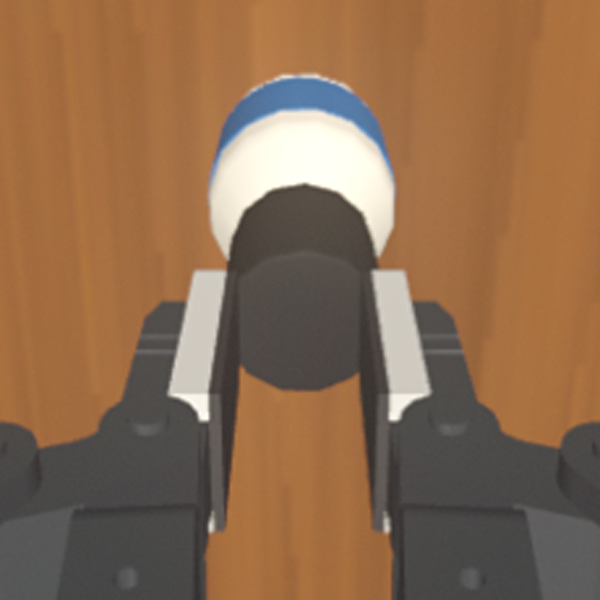

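{"op": "drive_tool", "data": {"commands": [[[0,0,0],0,0.0],[[0,0,0],0,0.0],[[0,-0.01,0],0,0.0],[[0,-0.02,0],0,0.0],[[0,0,0],0,0.0]]}}

```text
time_s: 4.0
tool_pos: [0.4313, -0.2634, 0.0884]
tcp_rot: [[0.0, 0.002, 1.0], [-1.0, -0.001, 0.0], [0.001, -1.0, 0.002]]
ft_force: [-0.0, -0.9, -1.2]
width: -0.0
```

```bash
python3 look.py l2
```

```text
4.0 [ 0.4313 -0.2634  0.0884] -3.0054578690017503e-05 [-0.0441 -0.8983 -1.156 ]
```

View pics/l2.png

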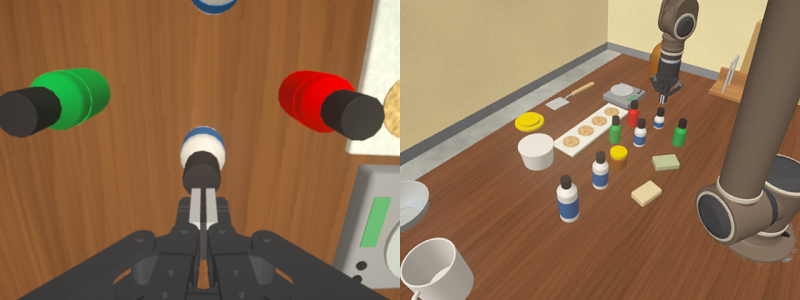

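Run:
```python
from h import *
s=manip.sense()
s1=dict(tool_pos=np.array([.4311,-.2634,.0581]),tcp_rot=s["tcp_rot"])
for y in(-.2634,-.25,-.24): 
  for z in (.055,.085):
    p=proj("wrist",[[.4311-.014,y,z],[.4311+.014,y,z]],s1);print(y,z,p.round(1))
im=cv2.imread("pics/l2_w.png")[150:380,170:400]
cv2.imwrite("pics/c5.png",cv2.resize(im,(600,600),interpolation=cv2.INTER_CUBIC))
```

```text
-0.2634 0.055 [[256.3 252.4]
 [311.4 252.3]]
-0.2634 0.085 [[251.5 282.6]
 [316.1 282.6]]
-0.25 0.055 [[255.6 227.9]
 [312.  227.9]]
-0.25 0.085 [[250.5 254.7]
 [317.  254.7]]
-0.24 0.055 [[255.1 208.9]
 [312.5 208.9]]
-0.24 0.085 [[249.8 232.8]
 [317.7 232.8]]
```

View pics/c5.png

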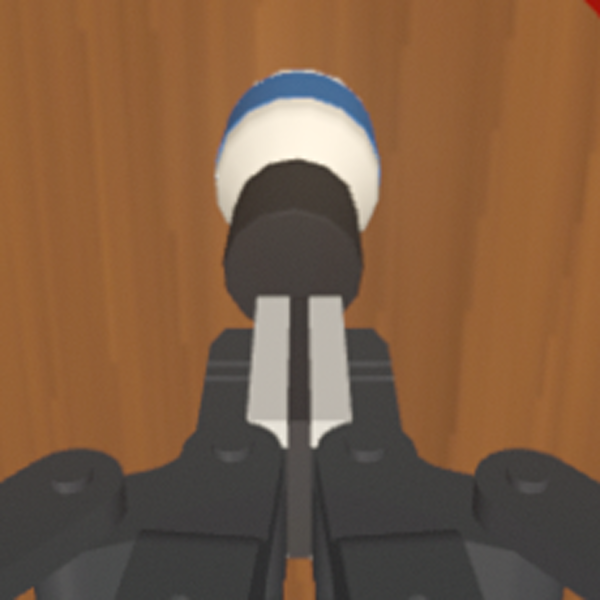

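Run:
```python
from h import *
s=manip.sense()
print(onz("wrist",(282.4,252),.085,s))
T=s["tool_pos"];R=s["tcp_rot"]
for x in (-.011,0):
  for y in (0,-.01,-.02,-.03): print(x,y,proj("wrist",[T+R@[x,y,0]],s).round(0))
im=cams.camera("side");u=proj("side",[.4313,-.2634,.06])[0];print(u,proj("side",[T])[0])
x,y=u.astype(int)
c=im[y-70:y+50,x-60:x+60];cv2.imwrite("pics/c6.png",cv2.resize(c,(600,600),interpolation=cv2.INTER_CUBIC)[:,:,::-1])
```

```text
[ 0.42970841 -0.26203381]
-0.011 0 [[284. 235.]]
-0.011 -0.01 [[284. 243.]]
-0.011 -0.02 [[284. 253.]]
-0.011 -0.03 [[284. 263.]]
0 0 [[284. 255.]]
0 -0.01 [[284. 264.]]
0 -0.02 [[284. 275.]]
0 -0.03 [[284. 286.]]
[364.15923774 160.22774163] [365.77781356 152.46561249]
```

View pics/c6.png

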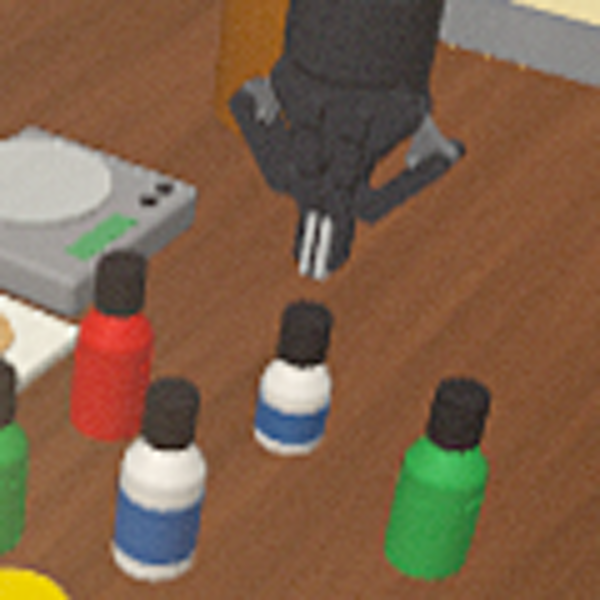

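{"op": "drive_tool", "data": {"commands": [[[0,0,0],0,0.06],[[0,0,0],0,0.06],[[0,0,0],0,0.06],[[0,0,0],0,0.06],[[0,0.02,0],0,0.06],[[0,0.02,0],0,0.06],[[0,0.018,0],0,0.06],[[0,0,0],0,0.06]]}}

```text
time_s: 5.15
tool_pos: [0.4295, -0.2624, 0.0281]
tcp_rot: [[-0.0, -0.002, 1.0], [-1.0, 0.001, -0.0], [-0.001, -1.0, -0.002]]
ft_force: [-0.6, 0.5, -0.1]
width: 0.0599
```

{"op": "drive_tool", "data": {"commands": [[[0,0,0],0,0.0],[[0,0,0],0,0.0],[[0,0,0],0,0.0],[[0,0,0],0,0.0],[[0,0,0],0,0.0]]}}

```text
time_s: 5.78
tool_pos: [0.4314, -0.2635, 0.0305]
tcp_rot: [[0.0, 0.002, 1.0], [-1.0, -0.001, 0.0], [0.001, -1.0, 0.002]]
ft_force: [0.8, 0.7, 4.6]
width: 0.0262
```

```bash
python3 look.py l3
```

```text
5.775 [ 0.4314 -0.2635  0.0305] 0.02617519322933995 [0.7606 0.6592 4.6404]
```

View pics/l3_w.png

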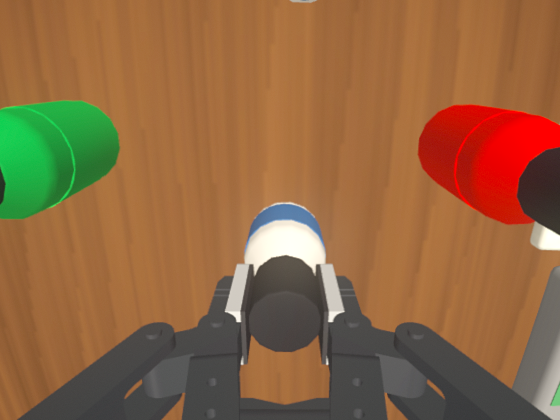

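{"op": "drive_tool", "data": {"commands": [[[0,0,0],0,0.0],[[0,0,0],0,0.0],[[0,-0.01,0],0,0.0],[[0,-0.02,0],0,0.0],[[0,0,0],0,0.0]]}}

```text
time_s: 6.5
tool_pos: [0.4314, -0.2636, 0.0608]
tcp_rot: [[-0.0, 0.002, 1.0], [-1.0, -0.001, -0.0], [0.001, -1.0, 0.002]]
ft_force: [0.3, -0.3, -0.3]
width: 0.0259
```

```bash
python3 look.py l4
```

```text
6.5 [ 0.4314 -0.2636  0.0608] 0.02591455198196168 [ 0.2981 -0.2562 -0.3099]
```

View pics/l4_w.png

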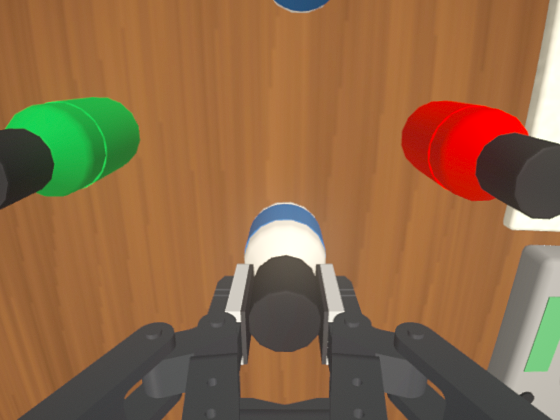

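Run:
```python
import cv2
im=cv2.imread("pics/l4_s.png")[80:200,300:420];cv2.imwrite("pics/c7.png",cv2.resize(im,(600,600),interpolation=cv2.INTER_CUBIC))
```

```text
(no output)
```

View pics/c7.png

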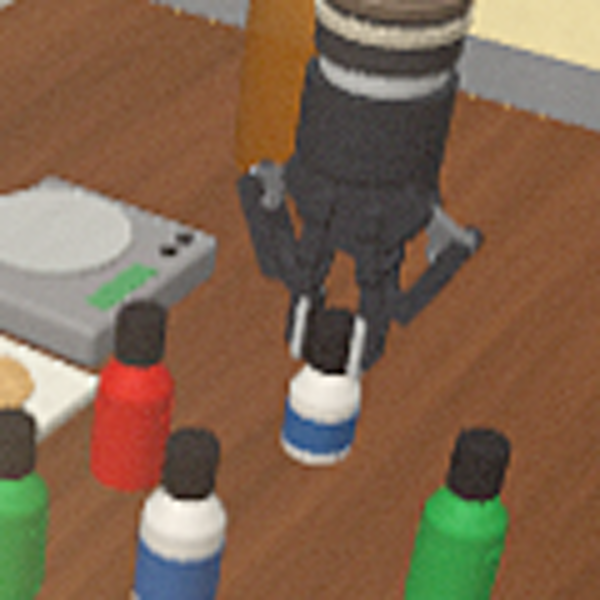

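{"op": "drive_tool", "data": {"commands": [[[0,-0.03,0],0,0.0],[[0,-0.035,0],0,0.0],[[0,-0.03,0],0,0.0],[[0,-0.015,0],0,0.0],[[0,0,0],0,0.0]]}}

```text
time_s: 7.22
tool_pos: [0.4308, -0.2632, 0.1693]
tcp_rot: [[-0.0, 0.001, 1.0], [-1.0, -0.0, -0.0], [0.0, -1.0, 0.001]]
ft_force: [0.6, -0.6, -0.0]
width: 0.0258
```

```bash
python3 look.py l5
python3 - <<'E'
from h import *
s=manip.sense()
print(onz("wrist",(285,305),s["tool_pos"][2]+.0545,s))
E
```

```text
7.225 [ 0.4308 -0.2632  0.1693] 0.025838279612720262 [ 0.6191 -0.6036 -0.0216]
[ 0.43056373 -0.2557729 ]
```

View pics/l5_w.png

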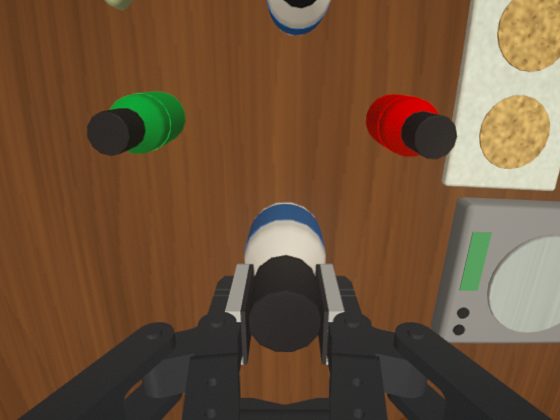

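{"op": "drive_tool", "data": {"commands": [[[0,0,0.024],0,0.0],[[-0.008,0,0.036],0,0.0],[[-0.008,0,0.036],0,0.0],[[-0.008,0,0.036],0,0.0],[[-0.008,0,0.036],0,0.0],[[-0.008,0,0.036],0,0.0],[[0,0,0],0,0.0],[[0,0,0],0,0.0]]}}

```text
time_s: 8.32
tool_pos: [0.6336, -0.2229, 0.1677]
tcp_rot: [[0.0, -0.003, 1.0], [-1.0, 0.001, 0.0], [-0.001, -1.0, -0.003]]
ft_force: [-0.1, -0.4, 0.8]
width: 0.0261
```

```bash
python3 look.py l6
python3 - <<'E'
from h import *
cv2.imwrite("pics/sc6.png",cams.camera("scene")[:,:,::-1])
E
```

```text
8.325 [ 0.6336 -0.2229  0.1677] 0.026105355043287693 [-0.0806 -0.3856  0.8193]
```

View pics/l6_w.png

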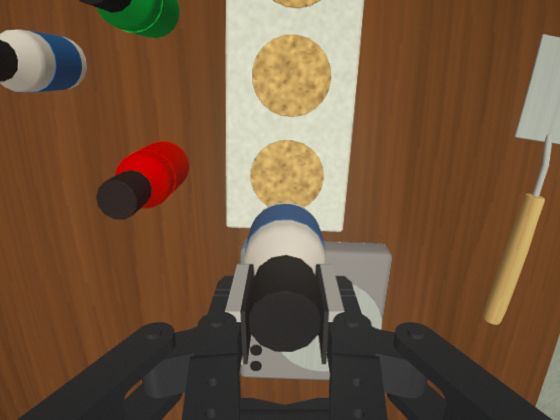

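View pics/sc6.png

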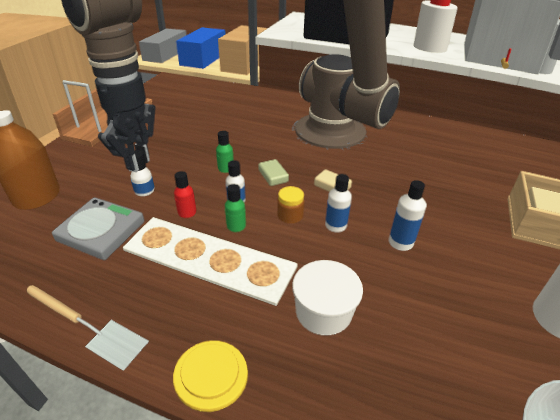

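Run:
```python
from h import *
s=manip.sense()
print(onz("wrist",(287,174.5),.015,s),onz("wrist",(291,75.5),.015,s))
print(proj("scene",[.6336,-.221,.137]),proj("side",[.6336,-.221,.137]))
# hue-free: fit pad ellipses in initial images
```

```text
[ 0.63614345 -0.2203242 ] [ 0.63939866 -0.13648255]
[[145.86041566 190.99150269]] [[297.55545214 120.71603579]]
```

{"op": "drive_tool", "data": {"commands": [[[0,0.03,0.002],0,0.0],[[0,0.035,0],0,0.0],[[0,0.03,0],0,0.0],[[0,0.015,0],0,0.0],[[0,0.006,0],0,0.0],[[0,0,0],0,0.0],[[0,0,0],0,0.0]]}}

```text
time_s: 9.35
tool_pos: [0.6373, -0.2233, 0.0547]
tcp_rot: [[-0.0, 0.002, 1.0], [-1.0, -0.001, -0.0], [0.001, -1.0, 0.002]]
ft_force: [0.2, 0.6, -0.0]
width: 0.0261
```

Final 8 mm, then release.

{"op": "drive_tool", "data": {"commands": [[[0,0.004,-0.001],0,0.0],[[0,0.004,0],0,0.0],[[0,0,0],0,0.0],[[0,0,0],0,0.0]]}}

```text
time_s: 9.85
tool_pos: [0.6357, -0.2231, 0.0455]
tcp_rot: [[0.0, 0.0, 1.0], [-1.0, -0.0, 0.0], [0.0, -1.0, 0.0]]
ft_force: [-0.0, -0.0, 2.2]
width: 0.026
```

```bash
python3 look.py l7;python3 - <<'E'
import cv2
im=cv2.imread("pics/l7_s.png")[90:210,240:360];cv2.imwrite("pics/c8.png",cv2.resize(im,(600,600),interpolation=cv2.INTER_CUBIC))
E
```

```text
9.85 [ 0.6357 -0.2231  0.0455] 0.026035549880835857 [-0.0377 -0.0102  2.1619]
```

View pics/c8.png

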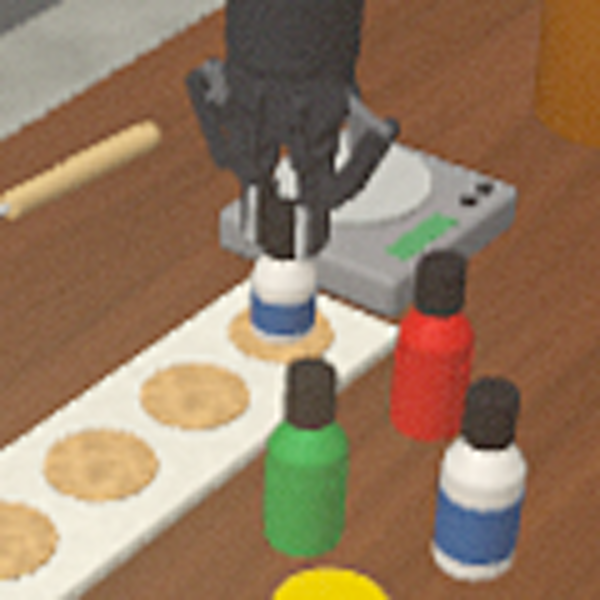

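{"op": "drive_tool", "data": {"commands": [[[0,0,0],0,0.06],[[0,0,0],0,0.06],[[0,0,0],0,0.06],[[0,0,0],0,0.06],[[0,-0.03,0],0,0.06],[[0,-0.04,0],0,0.06],[[0,-0.04,0],0,0.06],[[0,-0.03,0],0,0.06]]}}

```text
time_s: 10.95
tool_pos: [0.6358, -0.2232, 0.1874]
tcp_rot: [[-0.0, 0.002, 1.0], [-1.0, -0.001, -0.0], [0.001, -1.0, 0.002]]
ft_force: [-0.2, -1.0, 1.1]
width: 0.0601
```

```bash
python3 look.py l8;python3 - <<'E'
import cv2
im=cv2.imread("pics/l8_s.png")[90:210,240:360];cv2.imwrite("pics/c9.png",cv2.resize(im,(600,600),interpolation=cv2.INTER_CUBIC))
E
```

```text
10.95 [ 0.6358 -0.2232  0.1874] 0.060069015609444866 [-0.1724 -0.9789  1.1092]
```

View pics/l8_w.png

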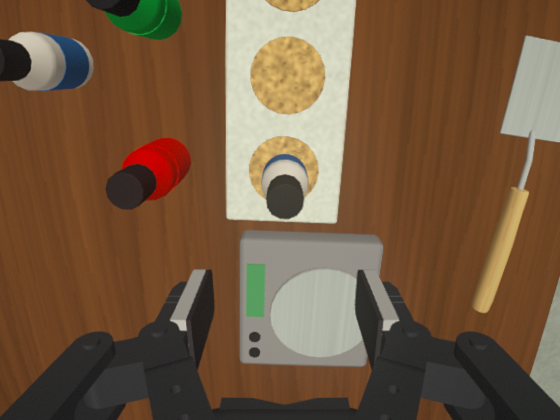

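View pics/c9.png

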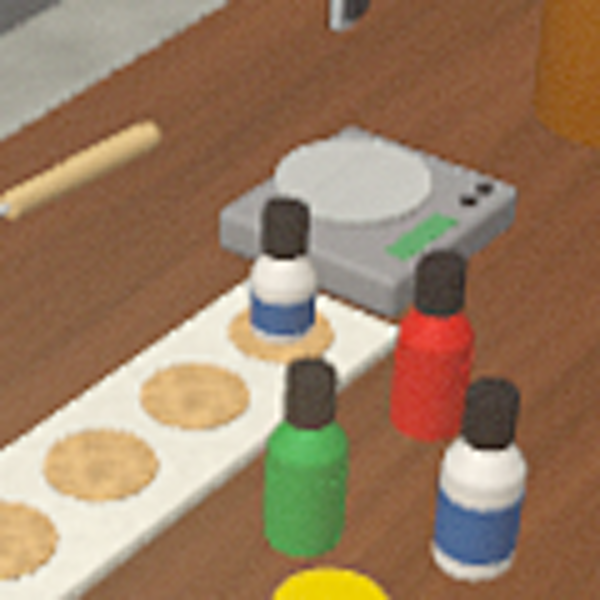

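{"op": "drive_tool", "data": {"commands": [[[-0.017,-0.013,-0.032],0,0.06],[[-0.017,0,-0.032],0,0.06],[[-0.017,0,-0.033],0,0.06],[[-0.017,0,-0.032],0,0.06],[[-0.017,0,-0.033],0,0.06],[[-0.017,0,-0.032],0,0.06],[[0,0,0],0,0.06]]}}

```text
time_s: 11.92
tool_pos: [0.4396, -0.1201, 0.198]
tcp_rot: [[0.001, -0.0, 1.0], [-1.0, 0.0, 0.001], [-0.0, -1.0, -0.0]]
ft_force: [0.1, 0.9, 0.7]
width: 0.0597
```

Run:
```python
from h import *
s=manip.sense();im=cams.camera("wrist");cv2.imwrite("pics/w9.png",im[:,:,::-1])
print(s["tool_pos"],proj("wrist",[.441,-.121,.11],s))
```

```text
[ 0.43956468 -0.12014591  0.19802256] [[285.98984017 201.97203755]]
```

View pics/w9.png

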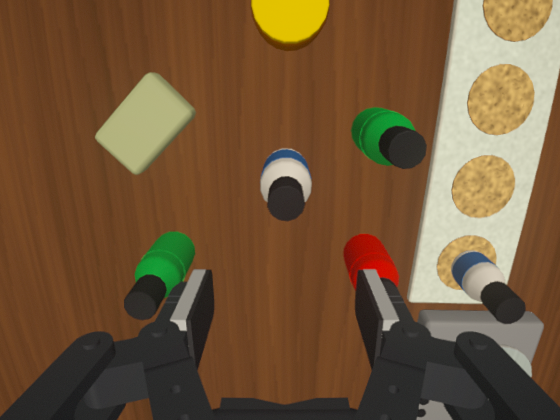

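{"op": "drive_tool", "data": {"commands": [[[0,0.03,0.001],0,0.06],[[0,0.035,0],0,0.06],[[0,0.035,0],0,0.06],[[0,0.025,0],0,0.06],[[0,0.015,0],0,0.06],[[0,0,0],0,0.06]]}}

```text
time_s: 12.72
tool_pos: [0.4422, -0.1211, 0.0572]
tcp_rot: [[-0.0, -0.002, 1.0], [-1.0, 0.001, -0.0], [-0.001, -1.0, -0.002]]
ft_force: [-0.4, -0.6, 0.0]
width: 0.06
```

{"op": "drive_tool", "data": {"commands": [[[0,0,0],0,0.0],[[0,0,0],0,0.0],[[0,0,0],0,0.0],[[0,0,0],0,0.0],[[0,0,0],0,0.0],[[0,0,0],0,0.0]]}}

```text
time_s: 13.48
tool_pos: [0.4431, -0.1213, 0.0596]
tcp_rot: [[-0.0, 0.002, 1.0], [-1.0, -0.001, -0.0], [0.001, -1.0, 0.002]]
ft_force: [-2.6, -0.3, 4.8]
width: 0.0257
```

{"op": "drive_tool", "data": {"commands": [[[0,-0.01,0],0,0.0],[[0,-0.02,0],0,0.0],[[0,0,0],0,0.0]]}}

```text
time_s: 13.85
tool_pos: [0.4439, -0.1214, 0.09]
tcp_rot: [[-0.0, 0.003, 1.0], [-1.0, -0.001, -0.0], [0.001, -1.0, 0.003]]
ft_force: [0.4, 0.4, -0.5]
width: 0.0262
```

```bash
python3 look.py l10
```

```text
13.85 [ 0.4439 -0.1214  0.09  ] 0.026206302810665504 [ 0.3901  0.3787 -0.4679]
```

View pics/l10.png

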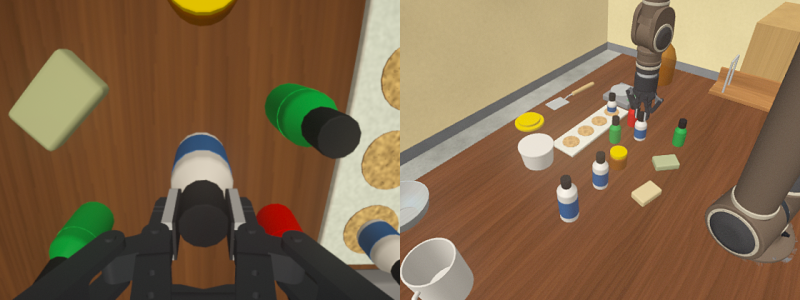

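{"op": "drive_tool", "data": {"commands": [[[0,-0.03,0],0,0.0],[[0,-0.035,0],0,0.0],[[0,-0.03,0],0,0.0],[[0,-0.017,0],0,0.0],[[0,0,0],0,0.0]]}}

```text
time_s: 14.58
tool_pos: [0.443, -0.1211, 0.2006]
tcp_rot: [[0.0, 0.001, 1.0], [-1.0, -0.0, 0.0], [0.0, -1.0, 0.001]]
ft_force: [-0.6, -0.4, -1.3]
width: 0.0258
```

{"op": "drive_tool", "data": {"commands": [[[0.002,0,0.02],0,0.0],[[0.003,0,0.036],0,0.0],[[0.003,0,0.036],0,0.0],[[0.003,0,0.036],0,0.0],[[0.003,0,0.036],0,0.0],[[0.002,0,0.031],0,0.0],[[0,0,0],0,0.0],[[0,0,0],0,0.0]]}}

```text
time_s: 15.58
tool_pos: [0.6366, -0.1369, 0.1986]
tcp_rot: [[-0.0, -0.003, 1.0], [-1.0, 0.001, -0.0], [-0.001, -1.0, -0.003]]
ft_force: [-0.6, -0.4, -1.3]
width: 0.0257
```

```bash
python3 look.py l11
```

```text
15.575 [ 0.6366 -0.1369  0.1986] 0.02565829698189029 [-0.5913 -0.3617 -1.3257]
```

View pics/l11.png

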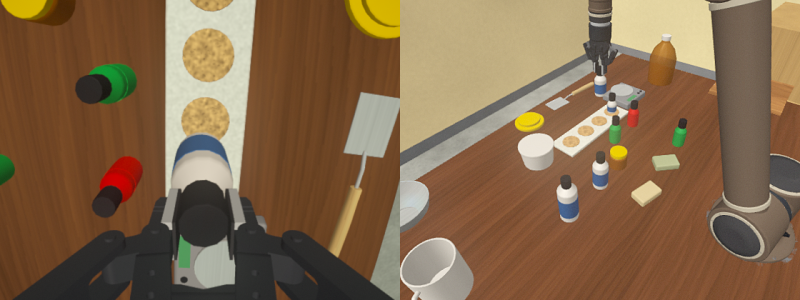

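{"op": "drive_tool", "data": {"commands": [[[0,0.03,0.001],0,0.0],[[0,0.035,0],0,0.0],[[0,0.03,0],0,0.0],[[0,0.015,0],0,0.0],[[0,0.007,0],0,0.0],[[0,0,0],0,0.0],[[0,0,0],0,0.0]]}}

```text
time_s: 16.55
tool_pos: [0.6392, -0.1372, 0.0846]
tcp_rot: [[-0.0, 0.002, 1.0], [-1.0, -0.0, -0.0], [0.0, -1.0, 0.002]]
ft_force: [-0.2, -0.2, -0.6]
width: 0.026
```

{"op": "drive_tool", "data": {"commands": [[[0,0.005,0],0,0.0],[[0,0.005,0],0,0.0],[[0,0,0],0,0.0],[[0,0,0],0,0.0]]}}

```text
time_s: 17.05
tool_pos: [0.639, -0.1372, 0.0746]
tcp_rot: [[-0.0, 0.002, 1.0], [-1.0, -0.001, -0.0], [0.001, -1.0, 0.002]]
ft_force: [-1.6, 1.5, 6.4]
width: 0.0258
```

```bash
python3 look.py l12;python3 - <<'E'
import cv2
im=cv2.imread("pics/l12_s.png")[90:210,240:360];cv2.imwrite("pics/c12.png",cv2.resize(im,(600,600),interpolation=cv2.INTER_CUBIC))
E
```

```text
17.05 [ 0.639  -0.1372  0.0746] 0.025846683579518914 [-1.5713  1.4562  6.4086]
```

View pics/c12.png

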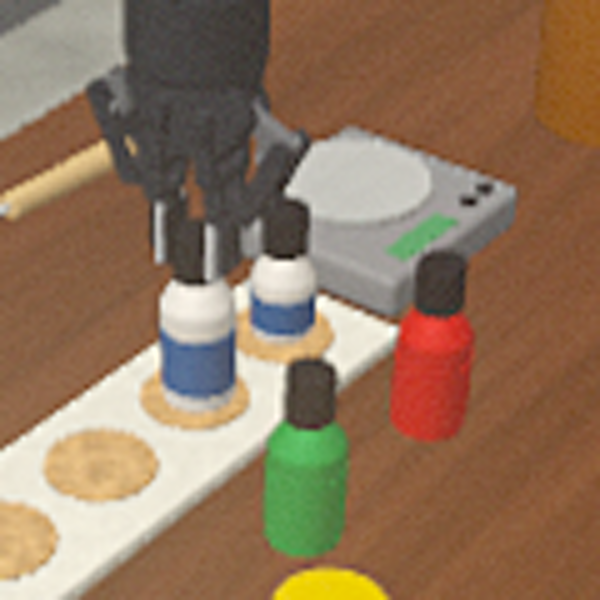

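Touched down on pad 2's centre. Release and rise.

{"op": "drive_tool", "data": {"commands": [[[0,0,0],0,0.06],[[0,0,0],0,0.06],[[0,0,0],0,0.06],[[0,0,0],0,0.06],[[0,-0.03,0],0,0.06],[[0,-0.04,0],0,0.06],[[0,-0.05,0],0,0.06],[[0,-0.03,0],0,0.06]]}}

```text
time_s: 18.15
tool_pos: [0.639, -0.1371, 0.2261]
tcp_rot: [[-0.0, 0.003, 1.0], [-1.0, -0.001, -0.0], [0.001, -1.0, 0.003]]
ft_force: [0.9, -0.1, -1.3]
width: 0.0601
```

{"op": "drive_tool", "data": {"commands": [[[-0.04,0,-0.03],0,0.06],[[-0.045,0,-0.034],0,0.06],[[-0.045,0,-0.034],0,0.06],[[-0.045,0,-0.034],0,0.06],[[-0.045,0,-0.034],0,0.06],[[-0.045,0,-0.033],0,0.06],[[0,0,0],0,0.06]]}}

```text
time_s: 19.02
tool_pos: [0.4376, 0.1303, 0.2239]
tcp_rot: [[0.005, 0.001, 1.0], [-1.0, 0.001, 0.005], [-0.001, -1.0, 0.001]]
ft_force: [0.3, -0.4, -0.7]
width: 0.0599
```

```bash
python3 look.py l13
python3 - <<'E'
from h import *
s=manip.sense()
print(proj("wrist",[.44,.129,.135],s))
E
```

```text
19.025 [0.4376 0.1303 0.2239] 0.05989571231306928 [ 0.3285 -0.4442 -0.6996]
[[284.57129601 199.75151143]]
```

View pics/l13_w.png

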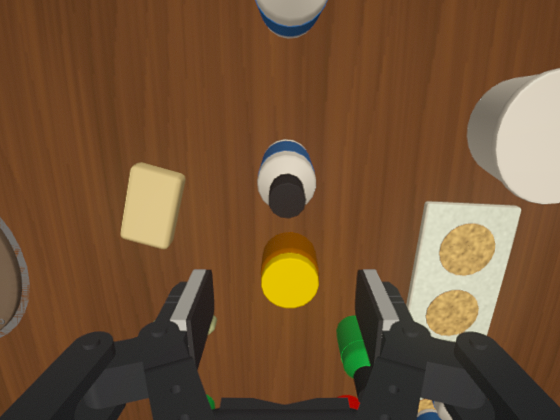

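View pics/l13_s.png

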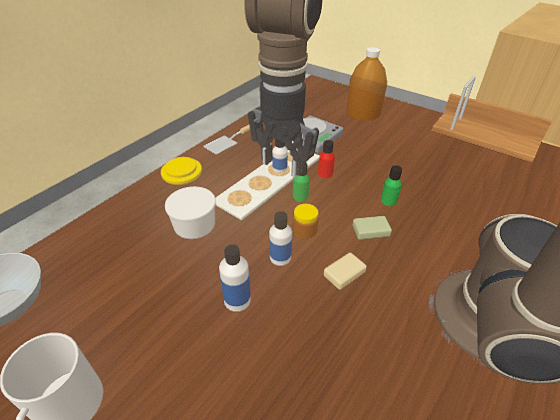

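{"op": "drive_tool", "data": {"commands": [[[0,0.03,0.001],0,0.06],[[0,0.035,0],0,0.06],[[0,0.035,0],0,0.06],[[0,0.025,0],0,0.06],[[0,0.015,0],0,0.06],[[0,0,0],0,0.06]]}}

```text
time_s: 19.88
tool_pos: [0.4404, 0.1272, 0.0825]
tcp_rot: [[-0.001, -0.002, 1.0], [-1.0, -0.001, -0.001], [0.001, -1.0, -0.002]]
ft_force: [-0.4, 0.4, -0.4]
width: 0.0599
```

{"op": "drive_tool", "data": {"commands": [[[0,0,0],0,0.0],[[0,0,0],0,0.0],[[0,0,0],0,0.0],[[0,0,0],0,0.0],[[0,0,0],0,0.0],[[0,0,0],0,0.0]]}}

```text
time_s: 20.62
tool_pos: [0.4412, 0.1283, 0.0846]
tcp_rot: [[0.0, 0.002, 1.0], [-1.0, 0.001, 0.0], [-0.001, -1.0, 0.002]]
ft_force: [-1.5, -0.3, 5.4]
width: 0.0257
```

{"op": "drive_tool", "data": {"commands": [[[0,-0.01,0],0,0.0],[[0,-0.02,0],0,0.0],[[0,0,0],0,0.0]]}}

```text
time_s: 21.0
tool_pos: [0.4417, 0.1283, 0.1149]
tcp_rot: [[0.0, 0.003, 1.0], [-1.0, 0.001, 0.0], [-0.001, -1.0, 0.003]]
ft_force: [0.1, -0.0, -1.5]
width: 0.0255
```

```bash
python3 look.py l14
```

```text
21.0 [0.4417 0.1283 0.1149] 0.025485908772355553 [ 0.0708 -0.0376 -1.4626]
```

View pics/l14.png

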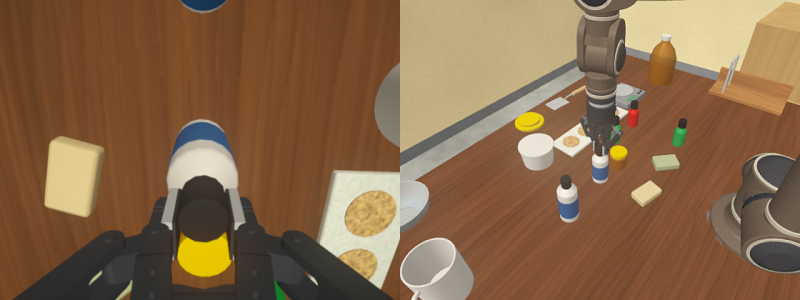

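{"op": "drive_tool", "data": {"commands": [[[0,-0.03,0],0,0.0],[[0,-0.035,0],0,0.0],[[0,-0.03,0],0,0.0],[[0,-0.015,0],0,0.0],[[0,0,0],0,0.0]]}}

```text
time_s: 21.72
tool_pos: [0.4409, 0.1281, 0.2233]
tcp_rot: [[0.0, 0.001, 1.0], [-1.0, 0.0, 0.0], [-0.0, -1.0, 0.001]]
ft_force: [-0.1, 0.2, -1.1]
width: 0.0257
```

{"op": "drive_tool", "data": {"commands": [[[0.02,0,0.02],0,0.0],[[0.028,0,0.032],0,0.0],[[0.028,0,0.032],0,0.0],[[0.028,0,0.032],0,0.0],[[0.028,0,0.032],0,0.0],[[0.028,0,0.032],0,0.0],[[0.02,0,0.021],0,0.0],[[0,0,0],0,0.0]]}}

```text
time_s: 22.72
tool_pos: [0.642, -0.0535, 0.2199]
tcp_rot: [[-0.002, -0.004, 1.0], [-1.0, 0.0, -0.002], [-0.0, -1.0, -0.004]]
ft_force: [0.4, 0.6, -2.3]
width: 0.0257
```

{"op": "drive_tool", "data": {"commands": [[[0,0.03,0],0,0.0],[[0,0.035,0],0,0.0],[[0,0.025,0],0,0.0],[[0,0.01,0],0,0.0],[[0,0,0],0,0.0],[[0,0,0],0,0.0]]}}

```text
time_s: 23.48
tool_pos: [0.642, -0.0519, 0.1245]
tcp_rot: [[0.0, 0.002, 1.0], [-1.0, -0.0, 0.0], [0.0, -1.0, 0.002]]
ft_force: [1.2, 0.3, -0.9]
width: 0.0259
```

```bash
python3 look.py l15;python3 - <<'E'
import cv2
im=cv2.imread("pics/l15_s.png")[90:220,210:340];cv2.imwrite("pics/c15.png",cv2.resize(im,(600,600),interpolation=cv2.INTER_CUBIC))
E
```

```text
23.475 [ 0.642  -0.0519  0.1245] 0.025928818127247014 [ 1.2113  0.2881 -0.8595]
```

View pics/c15.png

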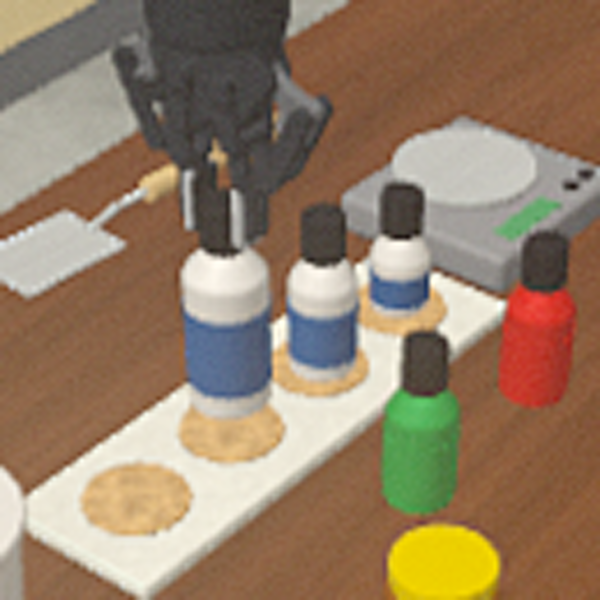

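View pics/l15_w.png

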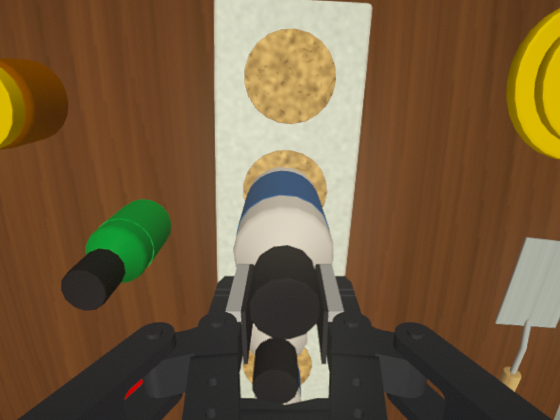

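{"op": "drive_tool", "data": {"commands": [[[0,0.01,0],0,0.0],[[0,0.01,0],0,0.0],[[0,0.005,0],0,0.0],[[0,0,0],0,0.0],[[0,0,0],0,0.0]]}}

```text
time_s: 24.2
tool_pos: [0.6415, -0.0521, 0.0997]
tcp_rot: [[-0.0, 0.001, 1.0], [-1.0, -0.0, -0.0], [0.0, -1.0, 0.001]]
ft_force: [-4.6, -0.3, 9.6]
width: 0.026
```

{"op": "drive_tool", "data": {"commands": [[[0,0,0],0,0.06],[[0,0,0],0,0.06],[[0,0,0],0,0.06],[[0,0,0],0,0.06],[[0,-0.03,0],0,0.06],[[0,-0.04,0],0,0.06],[[0,-0.05,0],0,0.06],[[0,-0.03,0],0,0.06]]}}

```text
time_s: 25.2
tool_pos: [0.642, -0.0521, 0.2511]
tcp_rot: [[0.0, 0.003, 1.0], [-1.0, -0.0, 0.0], [0.0, -1.0, 0.003]]
ft_force: [0.6, -0.6, -0.3]
width: 0.0597
```

{"op": "drive_tool", "data": {"commands": [[[-0.041,0,-0.025],0,0.06],[[-0.048,0,-0.029],0,0.06],[[-0.048,0,-0.029],0,0.06],[[-0.048,0,-0.029],0,0.06],[[-0.048,0,-0.029],0,0.06],[[-0.048,0,-0.029],0,0.06],[[-0.048,0,-0.029],0,0.06],[[0,0,0],0,0.06]]}}

```text
time_s: 26.2
tool_pos: [0.4406, 0.2797, 0.2484]
tcp_rot: [[0.005, -0.0, 1.0], [-1.0, 0.001, 0.005], [-0.001, -1.0, -0.0]]
ft_force: [-0.2, -0.6, -0.9]
width: 0.06
```

```bash
python3 look.py l16
python3 - <<'E'
from h import *
s=manip.sense()
print(proj("wrist",[.4415,.278,.16],s))
E
```

```text
26.2 [0.4406 0.2797 0.2484] 0.06000085421737615 [-0.1688 -0.624  -0.9047]
[[282.86914407 199.82304544]]
```

View pics/l16_w.png

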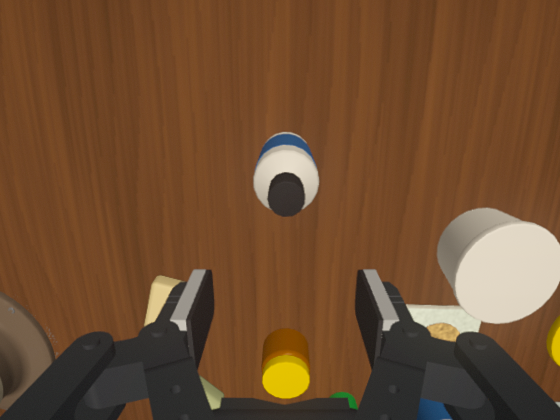

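View pics/l16_s.png

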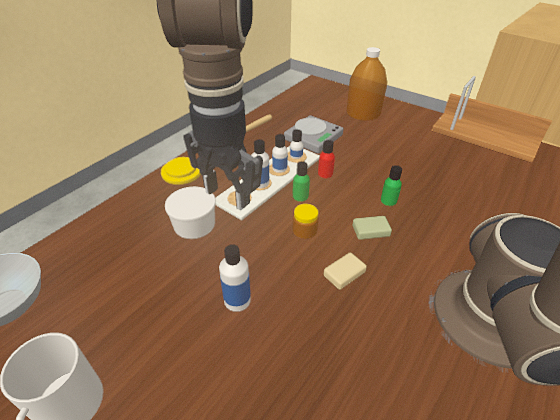

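{"op": "drive_tool", "data": {"commands": [[[-0.002,0.03,0.001],0,0.06],[[0,0.035,0],0,0.06],[[0,0.035,0],0,0.06],[[0,0.025,0],0,0.06],[[0,0.014,0],0,0.06],[[0,0,0],0,0.06]], "grip_force": 90}}

```text
time_s: 27.05
tool_pos: [0.4436, 0.278, 0.1087]
tcp_rot: [[-0.002, -0.001, 1.0], [-1.0, -0.001, -0.002], [0.001, -1.0, -0.001]]
ft_force: [0.1, -0.8, -0.5]
width: 0.0604
```

{"op": "drive_tool", "data": {"commands": [[[0,0,0],0,0.0],[[0,0,0],0,0.0],[[0,0,0],0,0.0],[[0,0,0],0,0.0],[[0,0,0],0,0.0],[[0,0,0],0,0.0]]}}

```text
time_s: 27.8
tool_pos: [0.4441, 0.2795, 0.1109]
tcp_rot: [[0.0, 0.002, 1.0], [-1.0, 0.001, 0.0], [-0.001, -1.0, 0.002]]
ft_force: [-0.7, -0.7, 5.5]
width: 0.0253
```

{"op": "drive_tool", "data": {"commands": [[[0,-0.01,0],0,0.0],[[0,-0.02,0],0,0.0],[[0,0,0],0,0.0]]}}

```text
time_s: 28.18
tool_pos: [0.4444, 0.2796, 0.1409]
tcp_rot: [[0.0, 0.003, 1.0], [-1.0, 0.001, 0.0], [-0.001, -1.0, 0.003]]
ft_force: [-0.4, 0.3, -2.0]
width: 0.0253
```

```bash
python3 look.py l17
```

```text
28.175 [0.4444 0.2796 0.1409] 0.02534572571674264 [-0.3773  0.2734 -2.0224]
```

View pics/l17.png

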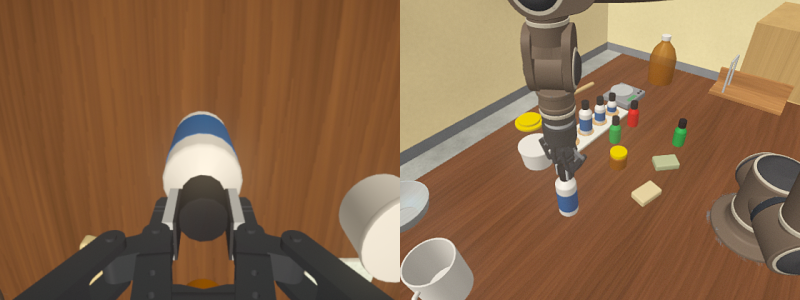

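{"op": "drive_tool", "data": {"commands": [[[0,-0.03,0],0,0.0],[[0,-0.035,0],0,0.0],[[0,-0.025,0],0,0.0],[[0,-0.01,0],0,0.0],[[0,0,0],0,0.0]]}}

```text
time_s: 28.9
tool_pos: [0.4436, 0.279, 0.2388]
tcp_rot: [[-0.0, -0.0, 1.0], [-1.0, -0.0, -0.0], [0.0, -1.0, -0.0]]
ft_force: [0.2, -0.3, -1.9]
width: 0.0253
```

{"op": "drive_tool", "data": {"commands": [[[0.03,0,0.025],0,0.0],[[0.04,0,0.033],0,0.0],[[0.04,0,0.033],0,0.0],[[0.04,0,0.033],0,0.0],[[0.04,0,0.033],0,0.0],[[0.036,0,0.028],0,0.0],[[0.02,0,0.017],0,0.0],[[0,0,0],0,0.0]]}}

```text
time_s: 29.9
tool_pos: [0.6459, 0.0312, 0.2363]
tcp_rot: [[-0.003, -0.004, 1.0], [-1.0, -0.0, -0.003], [0.0, -1.0, -0.004]]
ft_force: [-0.0, -0.5, -2.3]
width: 0.0254
```

{"op": "drive_tool", "data": {"commands": [[[0,0.03,0],0,0.0],[[0,0.03,0],0,0.0],[[0,0.02,0],0,0.0],[[0,0.01,0],0,0.0],[[0,0,0],0,0.0],[[0,0,0],0,0.0]]}}

```text
time_s: 30.65
tool_pos: [0.6458, 0.0333, 0.1502]
tcp_rot: [[0.0, 0.001, 1.0], [-1.0, 0.0, 0.0], [-0.0, -1.0, 0.001]]
ft_force: [-0.7, 0.8, -1.6]
width: 0.0248
```

```bash
python3 look.py l18;python3 - <<'E'
import cv2
im=cv2.imread("pics/l18_s.png")[90:240,180:330];cv2.imwrite("pics/c18.png",cv2.resize(im,(600,600),interpolation=cv2.INTER_CUBIC))
E
```

```text
30.65 [0.6458 0.0333 0.1502] 0.024833360672863587 [-0.6539  0.8349 -1.6238]
```

View pics/c18.png

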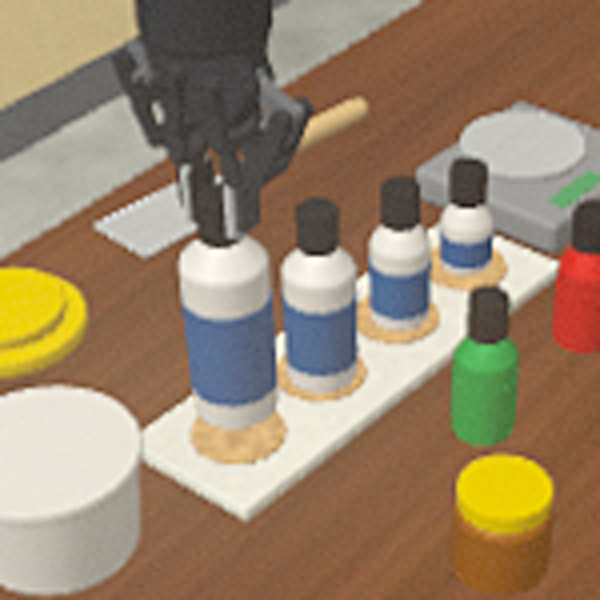

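View pics/l18_w.png

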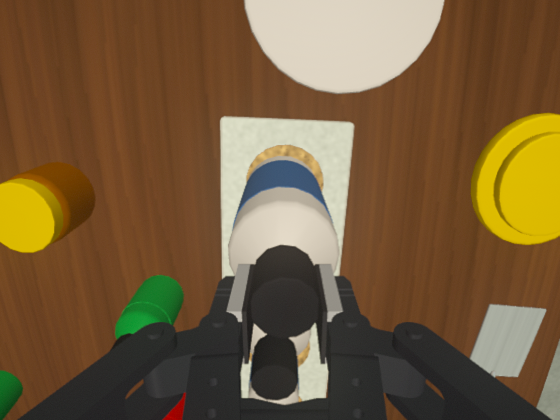

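Good alignment. Descend to TCP z ≈ 0.126.

{"op": "drive_tool", "data": {"commands": [[[0,0.01,0],0,0.0],[[0,0.009,0],0,0.0],[[0,0.005,0],0,0.0],[[0,0,0],0,0.0],[[0,0,0],0,0.0]]}}

```text
time_s: 31.38
tool_pos: [0.6454, 0.0329, 0.126]
tcp_rot: [[-0.0, 0.001, 1.0], [-1.0, 0.0, -0.0], [-0.0, -1.0, 0.001]]
ft_force: [-2.0, -0.8, 5.1]
width: 0.0256
```

{"op": "drive_tool", "data": {"commands": [[[0,0,0],0,0.06],[[0,0,0],0,0.06],[[0,0,0],0,0.06],[[0,0,0],0,0.06],[[0,-0.03,0],0,0.06],[[0,-0.04,0],0,0.06],[[0,-0.04,0],0,0.06],[[0,-0.02,0],0,0.06]]}}

```text
time_s: 32.38
tool_pos: [0.6461, 0.033, 0.258]
tcp_rot: [[-0.0, 0.003, 1.0], [-1.0, 0.0, -0.0], [-0.0, -1.0, 0.003]]
ft_force: [0.5, 0.1, -1.2]
width: 0.06
```

{"op": "drive_tool", "data": {"commands": [[[-0.03,0,-0.04],0,0.06],[[-0.03,0,-0.04],0,0.06],[[-0.03,0,-0.04],0,0.06],[[-0.03,0,-0.04],0,0.06],[[-0.03,0,-0.04],0,0.06],[[-0.03,0,-0.04],0,0.06],[[0,0,0],0,0.06]]}}

```text
time_s: 33.25
tool_pos: [0.4035, 0.2144, 0.256]
tcp_rot: [[0.004, 0.001, 1.0], [-1.0, 0.001, 0.004], [-0.001, -1.0, 0.001]]
ft_force: [0.5, -0.4, 0.2]
width: 0.0599
```

```bash
python3 look.py l19;python3 - <<'E'
from h import *
cv2.imwrite("pics/sc19.png",cams.camera("scene")[:,:,::-1])
for n,f,(x0,y0,w) in (("side","l19_s",(200,110,130)),("scene","sc19",(120,170,170))):
    im=cv2.imread(f"pics/{f}.png")[y0:y0+w,x0:x0+w];cv2.imwrite(f"pics/f_{n}.png",cv2.resize(im,(600,600),interpolation=cv2.INTER_CUBIC))
E
```

```text
33.25 [0.4035 0.2144 0.256 ] 0.059934758261631645 [ 0.5427 -0.3645  0.2394]
```

View pics/f_side.png

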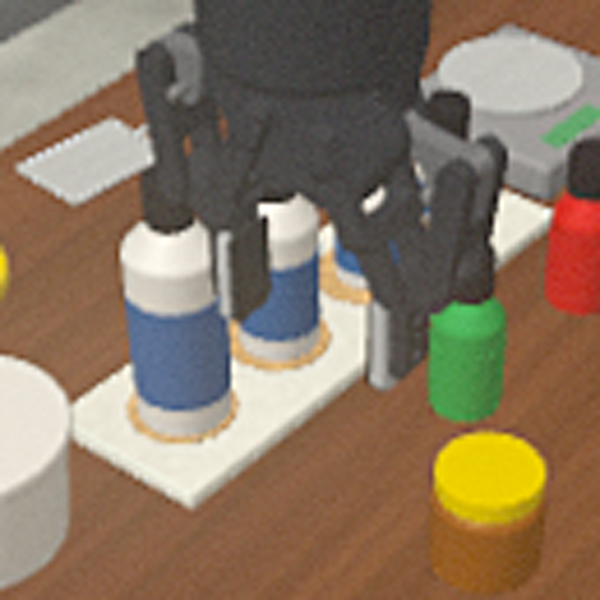

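View pics/f_scene.png

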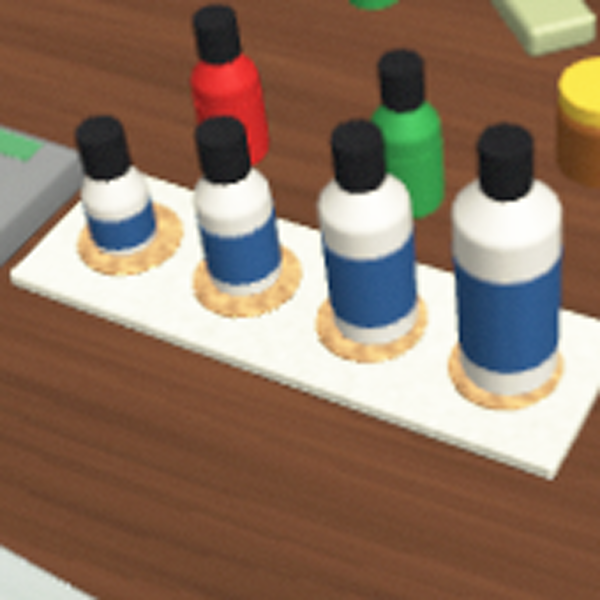

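View pics/sc19.png

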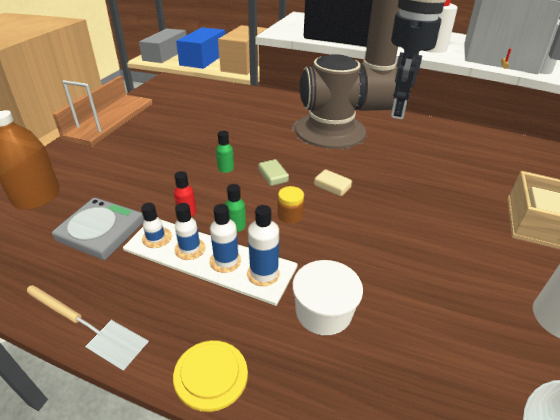

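Run:
```python
from h import *
pads=[(157,237.3),(190,248.5),(225.5,260.6),(263.3,273.3)]
for k,z,uv,p in zip("s m l xl".split(),(.1,.125,.15,.175),[(148,205.4),(182.9,206),(221.4,207.1),(263.3,208)],pads):
    a=onz("scene",uv,z);b=onz("scene",p,.015);print(k,a.round(4),b.round(4),np.linalg.norm(a-b).round(4))
print(onz("scene",(291.3,193.3),.064))
```

```text
s [ 0.6344 -0.224 ] [ 0.6377 -0.2186] 0.0063
m [ 0.6353 -0.1366] [ 0.641  -0.1342] 0.0061
l [ 0.6377 -0.0499] [ 0.6446 -0.0494] 0.0069
xl [0.6402 0.0339] [0.6481 0.0351] 0.008
[0.44353122 0.02051011]
```

Run:
```python
from h import *
s=dict(tool_pos=np.array([.6358,-.2232,.1874]),tcp_rot=np.array([[0,.002,1],[-1,-.001,0],[.001,-1,.002]]))
print(onz("wrist",(285,197),.1,s),onz("wrist",(284,169.5),.015,s))
job.finish_job()
```

```text
[ 0.63672794 -0.22019573] [ 0.63614135 -0.22001088]
the job is handed in; nothing more can be done
```

All four white bottles are standing upright on the pads in height order. The shortest is next to the scale and the tallest is at the tub end. I handed the job in at about 33 s, and no verdict was reported.

**How it went:** I gripped each bottle by its cap from above, set it down until the wrist felt contact (2–10 N), released it and backed the arm clear.

**First grasp missed:** The fingers shut just above bottle_s's cap without disturbing it. The pictures showed the real fingertips about 25 mm behind the stated TCP, so I gripped that much lower from then on.

**Last checks:**
- **Scene camera:** this put the bottle tops 6–8 mm from their pad centres, against a limit of 14 mm. Part of that looks like calibration bias, because it grows with bottle height.
- **Wrist camera:** for bottle_s, the one bottle I cross-checked this way, it gave under 1 mm. The two cameras disagree there, but both are inside the limit.
- **Side camera:** the arm blocked part of the final side view. The scene view showed all four bottles upright on their pads.
- **Amber jar:** it stands in the same place by eye in the final picture. I did not measure it again.

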